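# Nip up a pump cover in cross order

### The job

Seat the pump's cover plate evenly on its gasket: tighten the four wing nuts clockwise, a quarter to half a turn each, in cross order (any nut first, then the one diagonally opposite, then the other two). Stop each nut by feel when it is nicely tight, about 0.2 newton metres above what it takes to run it down, so that none is left loose and the gasket is not crushed, and do not disturb the things around.

Things in the scene. Friction and masses are not known exactly. Their poses are not given: they have to be found in the camera images.
- housing: Aluminium pump housing, fixed: block 116 x 116 mm on a 128 x 128 mm foot, 36 mm high, a pipe port on its +y and -y sides. Origin under its centre at bench height, z up. Studs at x, y = +-42 mm in this frame carry the wing nuts; nut_1 to nut_4 go round the square, so 1-3 and 2-4 are the diagonal pairs.
- plate: Steel cover plate, 112 x 112 x 8 mm, with a low boss (40 mm across, 6 mm high) in its middle; light springs (about 15 N in all) push it up against the nuts. Origin at the centre of its underside, z up, at first 43 to 45 mm over the bench, 1 to 7 mm above a black rubber gasket, whose thickness (nominally 4 mm) varies by +-1.4 mm.
- nut_1: Dark steel wing lock nut at the housing's +x +y corner. Origin on the stud's axis at the nut's underside, z up, x along the wing. Wing: flat-sided bar 42 mm long (x), 11 mm thick (y), from 12 to 38 mm above the origin; grip it across its thickness, middle 25 mm above the origin. Below it a round flange 26 mm across, 5 mm high. All four are alike.
- nut_2: Dark steel wing lock nut at the housing's +x -y corner. Origin on the stud's axis at the nut's underside, z up, x along the wing. Size as nut_1. All nuts tighten clockwise seen from above and come down 16 mm per turn (2.55 mm per rad, a coarse thread); each meets the seat after 0.5 to 2.7 rad, differing from nut to nut. A nut stays where it is left.
- nut_3: Dark steel wing lock nut at the housing's -x -y corner. Origin on the stud's axis at the nut's underside, z up, x along the wing. Size as nut_1. Torque of all nuts: about 0.2 N m friction while turning (0 to 0.15 is left when held still). Once the plate is pressed on the gasket, 0.5 N m per rad comes on top, also when held still: 0.08 is just tight, 0.2 right, 0.46 crushes the gasket.
- nut_4: Dark steel wing lock nut at the housing's -x +y corner. Origin on the stud's axis at the nut's underside, z up, x along the wing. Size and turning as the others.
- tape_1: Bystander: roll of black tape lying flat, 60 mm across, 19 mm high, loose. Origin at the centre of its underside.
- solder_spool: Bystander: reel of solder wire standing on its flange, 92 mm across, 45 mm high, loose. Origin at the centre of its underside.
- tip_cleaner: Bystander: round black tip-cleaner cup, 60 mm across, 48 mm high, loose. Origin at the centre of its underside.

How it is judged:
By the outcome, as a careful person would: the job done as asked, in the order asked, and still so for the second after the job is handed in, with the robot touching nothing.
It also fails if it takes over 72 s, if anything falls off the work surface, if the arm or the gripper's body presses on something with over 40 N, if the wrist force passes 120 N, or if a joint passes its speed limit or range.

### The arm

A 6-joint arm with a two-finger parallel gripper is mounted at the origin on a cart in front of the work surface, level with it; the furniture and walls round the work are solid. World frame = base frame: x ahead of the robot, y to its left, z up, the work surface at z = 0. Lengths are in m, angles in degrees, forces in N, time in s.
With the tool pointing down it reaches from about 0.3 to 0.75 m from the base axis. Payload 8.5 kg.
Tool frame: the origin (TCP) lies midway between the tips of the shut fingers; the grasp point (between the pads) lies 19 mm behind it; z points along the fingers, y is the direction in which the jaws open and shut (so a half turn about z gives the same grasp; the last joint's range is limited). The gripper opens to 85 mm and grips with 20 to 120 N. Pads are 22 mm wide; open, the fingers measure 114 mm over their backs; the gripper's body (76 mm by 85 mm) begins 54 mm behind the grasp point. The pads swing forward as they close: fully open they stand 13 mm farther back than shut.
Start: joints at [-86.992, 21.807, 74.336, -0, 83.858, -12.336], TCP at [0.146, -0.53, 0.231] pointing down, gripper open.
Joint ranges: [-178.18, 178.18], [-50.72, 133.34], [12.68, 142.11], [-81.47, 261.47], [9.98, 163.14], [-165.26, 165.26]. Speed limits (degrees/s): [136.94, 136.94, 180, 180, 180, 180].

### API

Orientations are given as a 3x3 rotation matrix whose columns are the frame's x, y, z axes.
In Python, from rig import env, viewer, ticket gives the robot as it stands. The module is installed in compiled form; this text tells all that it offers.
- The arm moves only by the shell command python3 -m pendant 'ROWS' [FORCE]. ROWS is JSON, a list of rows, each a list of 3 entries, a list of its own where there are three numbers: the shift along the world's x, y, z in mm, then the turn about the world's z in rad, then the opening, from -1 (shut) to 1 (fully open). A call has 1 to 12 rows; each row shifts and turns the pose as measured when the row begins; what a row does not reach is not made up. A row lasts 1/8 s, in which the tool goes at most 62.5 mm and 10.7 degrees, less where a joint would pass 70% of its speed; a pose out of reach is approached as far as the arm can. A call with a gripper value outside its range is refused whole. The fingers move at their own pace and stop on an object; FORCE is the grip in N (left out, the last holds). Time passes only in rows, so rows that do not move let the fingers close. It gives the time, the measured TCP pose, the force and the opening at its end, in the units of the state.
- env.observe(): the state, without advancing time (a new reading comes with each control period).
- viewer.get_image(name): name is "side" or "top" or "wrist"; returns (picture, depth): 480x640x3 uint8, red, green, blue; 480x640 float32, m along the optical axis (not along the pixel's ray), 0 where there is no reading.
- viewer.camera_params(name): a dict with "fx", "fy", "cx", "cy" (pixels), "rvec" (rotation vector, rad) and "tvec" (3), from world to camera coordinates, as OpenCV has them; the wrist camera has in their place "T_tool_cam" (4x4, takes a point from camera to tool coordinates, whose origin is the TCP and whose axes are the flange's). Camera axes: x right, y down, z forward; pixel columns grow to the right and rows downward; lengths in m; the calibration is good to about 2 mm. A picture is of the moment at which its call begins: read the wrist's pose just before it. camera_params takes no time and is no camera call.
- ticket.close_job(): hands the job in, once; it reports no verdict.
The state is a dict: "time_s": time; "q": joint angles; "qvel": joint speeds; "joint_efforts": joint torques, N m; "position": TCP position; "tool_rot": TCP orientation; "ft_force": force on the tool from outside, world axes, zero at the start; "wrist_torque": the same for the moment, N m; "grip_width": finger opening in m.
Only numpy, scipy, OpenCV 4.12 (cv2) and the standard library are available. Lean on these libraries where they do the work, as an engineer would, in place of code of your own. Each camera call takes 0.05 s, during which the arm holds its last target. There are 200 camera calls.

## Working session

There is one attempt and no reset: what is moved stays moved. The work goes in short steps, Python scripts to look and compute and a shell command to move; the robot and the scene stay as the last step left them, time stands still between calls to the robot, and variables do not carry over. Pictures are saved under pics/ and viewed, about 8 in all and at most 12, crops included, and the job is handed in when it is done.

```bash
mkdir -p pics; cat > h.py <<'E'
import numpy as np, cv2
from rig import env, viewer, ticket
def snap(n):
    s=env.observe(); im,d=viewer.get_image(n); p=viewer.camera_params(n)
    if 'rvec' in p:
        R=cv2.Rodrigues(np.array(p['rvec'],float))[0]; t=np.array(p['tvec'],float).ravel()
        Rw=R.T; tw=-R.T@t
    else:
        T=np.array(p['T_tool_cam']); A=np.array(s['tool_rot']).reshape(3,3)
        Rw=A@T[:3,:3]; tw=A@T[:3,3]+np.array(s['position'])
    v,u=np.mgrid[:480,:640]
    P=np.stack([(u-p['cx'])/p['fx']*d,(v-p['cy'])/p['fy']*d,d],-1)@Rw.T+tw
    P[d==0]=np.nan
    return im,P
E
python3 - <<'E'
from h import *
a,P=snap('top'); b,Q=snap('side')
cv2.imwrite('pics/top.png',a[:,:,::-1]);cv2.imwrite('pics/side.png',b[:,:,::-1])
np.save('top.npy',P)
s=env.observe();print({k:np.round(v,3).tolist() for k,v in s.items()})
E
```

```text
{'time_s': 0.1, 'q': [-86.992, 21.838, 74.378, -0.002, 83.859, -12.337], 'qvel': [0.135, 0.067, -0.147, -0.02, 0.023, 0.016], 'joint_efforts': [0.003, -44.922, -23.165, -0.0, 0.004, -0.0], 'position': [0.146, -0.53, 0.231], 'tool_rot': [[0.964, 0.265, -0.0], [0.265, -0.964, 0.001], [0.0, -0.001, -1.0]], 'ft_force': [-0.344, -0.094, 0.435], 'wrist_torque': [0.026, -0.019, -0.073], 'grip_width': 0.086}
```

View pics/top.png

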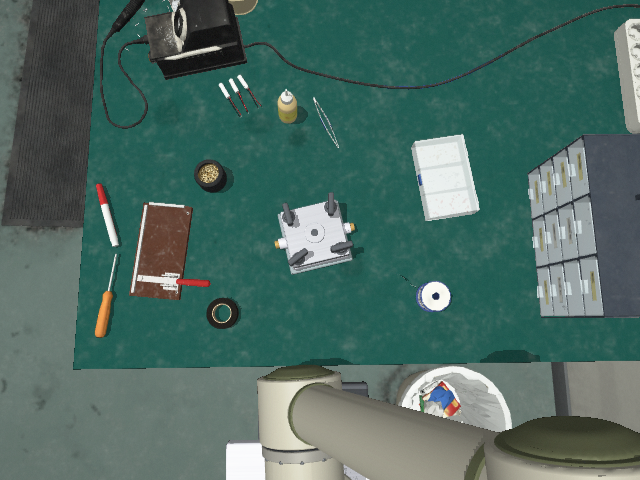

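View pics/side.png

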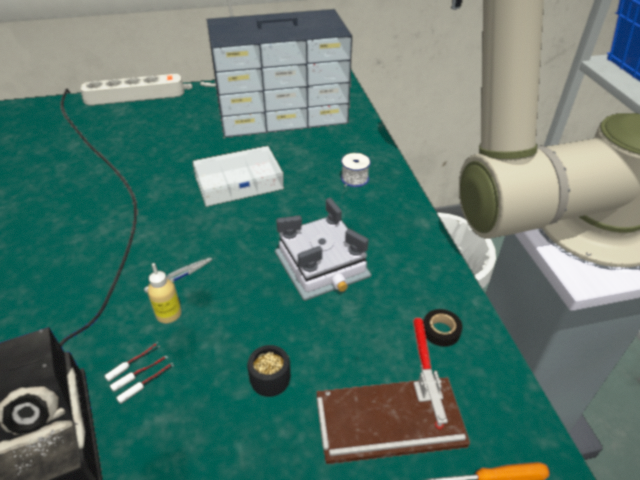

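The top view shows the housing at about (315,235), with dark wings near (288,214), (331,204), (298,257) and (341,247). The tape is at (222,313), the spool at (434,296) and the tip cleaner at (210,175). Next I'll measure them from the depth image.

```bash
cat > m.py <<'E'
from h import *
def measure(P,im,box=None,zmin=.058):
    # wing tops: points above the plate and boss
    z=P[...,2]; m=(z>zmin)&(z<.1)
    if box: r=np.zeros_like(m); r[box[0]:box[1],box[2]:box[3]]=1; m&=r
    n,l,st,_=cv2.connectedComponentsWithStats(m.astype('uint8'))
    for i in range(1,n):
        if st[i,4]<15: continue
        Q=P[l==i]; zt=np.percentile(Q[:,2],90); T=Q[Q[:,2]>zt-.006]
        (c,sz,a)=cv2.minAreaRect((T[:,:2]*1000).astype('float32'))
        e=cv2.PCACompute2((T[:,:2]-T[:,:2].mean(0)).astype('float64'),None)[1][0]
        print('wing px',st[i,:4],'n',len(T),'c',np.round(c,1),'mean',np.round(T[:,:2].mean(0)*1000,1),'ang',round(np.degrees(np.arctan2(e[1],e[0]))%180,1),'size',np.round(sz,1),'ztop',round(zt*1000,1))
E
python3 - <<'E'
from m import *
P=np.load('top.npy'); im=cv2.imread('pics/top.png')
for u,v in [(315,233),(222,300),(434,310),(210,175),(300,235),(345,220),(300,330),(320,300)]: print(u,v,np.round(P[v,u],4))
measure(P,im,(180,290,260,370))
z=P[...,2];r=np.zeros_like(z,bool);r[180:290,260:370]=1
m=r&(z>.028)
(c,s,a)=cv2.minAreaRect((P[m&(z<.056)][:,:2]*1000).astype('float32'));print('body',c,s,a)
b=r&(z>.052)&(z<.066);b[:222]=0;b[246:]=0;b[:,:300]=0;b[:,330:]=0
print('boss',P[b].mean(0),b.sum(),np.nanmedian(P[r&(z>.045)&(z<.056)][:,2]))
E
```

```text
315 233 [ 0.5424 -0.0149  0.0582]
222 300 [0.4188 0.1682 0.0224]
434 310 [ 0.393  -0.2385  0.0458]
210 175 [0.6703 0.1963 0.0279]
300 235 [0.5396 0.0141 0.0545]
345 220 [ 0.5795 -0.077  -0.0028]
300 330 [0.3586 0.0175 0.0006]
320 300 [ 0.4167 -0.0229  0.0011]
wing px [324 192  13  24] n 126 c [594.6 -44.8] mean [594.  -44.8] ang 178.7 size [ 9.5 41.4] ztop 92.1
wing px [282 203  13  23] n 127 c [576.2  37. ] mean [575.5  36.9] ang 15.6 size [40.8 10.8] ztop 90.3
wing px [311 229   6   7] n 19 c [544.8 -13.2] mean [544.7 -12.6] ang 3.0 size [11.6  9.5] ztop 60.4
wing px [330 241  23  14] n 127 c [512.7 -63.4] mean [512.4 -63.1] ang 105.8 size [10.8 41.3] ztop 92.0
wing px [288 248  20  18] n 134 c [494.2  18.4] mean [493.9  18.3] ang 127.3 size [11.3 42.1] ztop 91.2
body (543.3480834960938, -12.858329772949219) (114.79901885986328, 159.16555786132812) 12.962553024291992
boss [ 0.54203272 -0.01481294  0.05458338] 541 0.052348025851032376
```

```bash
python3 -m pendant '[[[33,43,0],0.131,1],[[33,43,0],0.131,1],[[33,43,0],0.131,1],[[33,43,0],0.131,1],[[33,43,0],0.131,1],[[33,43,0],0.131,1],[[33,43,0],0.131,0],[[33,43,0],0.131,0],[[33,43,0],0.131,0],[[33,43,0],0.131,0],[[33,43,0],0.131,0],[[33,43,0],0.131,0]]' 60
python3 - <<'E'
from m import *
im,P=snap('wrist'); cv2.imwrite('pics/w1.png',im[:,:,::-1]); np.save('w1.npy',P)
measure(P,im)
s=env.observe();print(s['wrist_torque'],s['q'],s['position'],s['qvel'])
E
```

```text
time_s: 1.6
position: [0.5486, 0.0025, 0.2274]
tool_rot: [[-0.309, 0.951, -0.007], [0.951, 0.309, 0.0], [0.002, -0.006, -1.0]]
ft_force: [1.0, -1.1, 0.3]
grip_width: 0.0426
wing px [235 150  37  60] n 913 c [494.6  19.2] mean [494.8  20.1] ang 127.8 size [11.5 41.7] ztop 89.9
wing px [338 175  60  26] n 887 c [576.5  37.6] mean [576.   38.1] ang 15.4 size [41.9 11.3] ztop 88.7
wing px [603 247  37  47] n 293 c [802.2  36.5] mean [801.3  36.2] ang 104.0 size [ 8.1 21.7] ztop 79.2
wing px [239 255  29  54] n 563 c [512.4 -60. ] mean [511.9 -56.6] ang 104.5 size [11.1 37.2] ztop 90.7
wing px [328 274  53  36] n 669 c [594.5 -43.8] mean [592.1 -42.7] ang 0.6 size [10.9 41.3] ztop 90.1
[0.13940942 0.09652587 0.0067141 ] [-11.60829758  22.23028112  74.39265803   0.08675065  83.70517122
 -30.13993525] [0.55101688 0.00715845 0.22701017] [-4.86227739 -2.47097356  5.36607379 -0.84329697 -1.77413197  2.7641115 ]
```

View pics/w1.png

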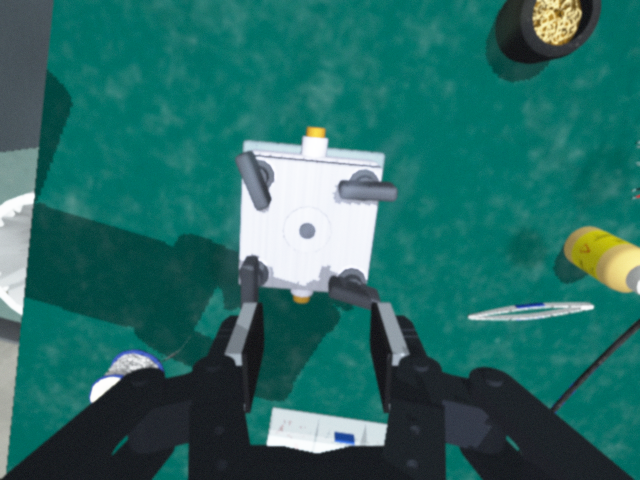

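The wrist view agrees with the top view to within about 1 mm, apart from the wings that are partly out of sight behind the fingers. The wings show at (253,180), (367,190), (250,280) and (355,290). I'll start with nut C at (512.6,-63), yaw 105.5, then do its diagonal A, then B and D.

```bash
cat > o.py <<'E'
from rig import env; import numpy as np
s=env.observe();R=np.array(s['tool_rot']).reshape(3,3)
print('   >> t %.2f pos %s yaw %.2f F %s M %s w %.1f q6 %.1f'%(s['time_s'],np.round(np.array(s['position'])*1000,1),np.degrees(np.arctan2(R[1,0],R[0,0]))%360,np.round(s['ft_force'],1),np.round(s['wrist_torque'],3),s['grip_width']*1000,s['q'][5]))
E
python3 -m pendant '[[[-13,-23,-30],-0.015,0],[[-13,-23,-30],-0.015,0],[[-13,-23,-30],-0.015,0],[[0,0,0],0,0],[[0,0,0],0,0]]' >/dev/null; python3 o.py
```

```text
>> t 2.27 pos [512.  -60.5 134.2] yaw 106.18 F [-0.3 -0.5  0.1] M [ 0.005 -0.007 -0.005] w 42.7 q6 -36.2
```

```bash
python3 -m pendant '[[[0.6,-2.6,-24],-0.006,0],[[0,0,-24],0,0],[[0,0,-24],0,0],[[0,0,0],0,0]]' 100 >/dev/null; python3 o.py
python3 -m pendant '[[[0,0,0],0,-1],[[0,0,0],0,-1],[[0,0,0],0,-1],[[0,0,0],0,-1]]' 100 >/dev/null; python3 o.py
```

```text
>> t 2.77 pos [516.9 -61.3  65.1] yaw 106.05 F [ 0.8 -0.5  0.2] M [-0.004  0.012  0.076] w 43.0 q6 -36.0
   >> t 3.27 pos [511.9 -62.7  67.5] yaw 106.24 F [  2.1  -0.1 -15.8] M [-0.138 -0.721 -0.014] w 9.2 q6 -36.0
```

```bash
python3 - <<'E'
from h import *
im,P=snap('side'); cv2.imwrite('pics/s2.png',cv2.resize(im[170:330,230:420,::-1],None,fx=4,fy=3.7))
E
python3 o.py
```

```text
>> t 3.33 pos [512.  -62.6  67.4] yaw 106.25 F [  0.1  -3.3 -12.6] M [-0.368 -0.245 -0.059] w 8.9 q6 -36.0
```

View pics/s2.png

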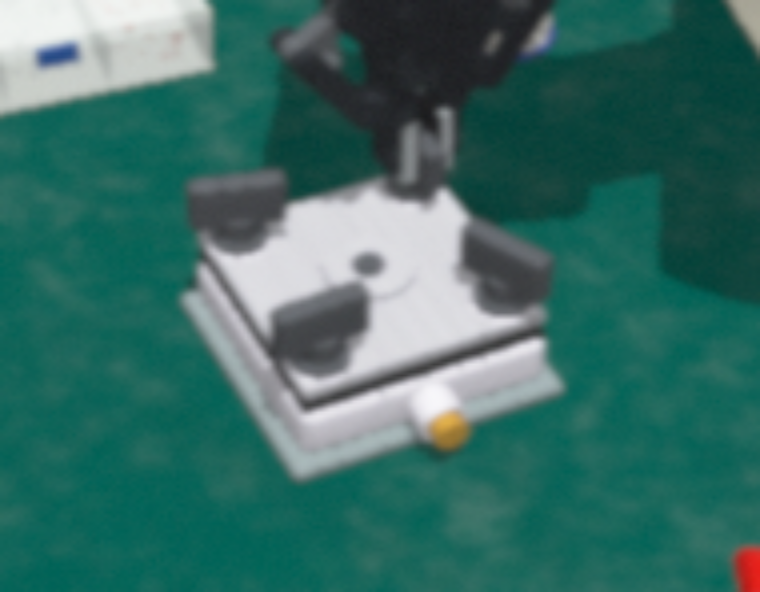

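The gripper holds nut C: the jaws are on the wing near (420,150) in the crop. Now I'll turn it in small steps and read the torque after each.

```bash

python3 -m pendant '[[[0,0,-0.6],-0.1,-1]]' >/dev/null; python3 o.py
python3 -m pendant '[[[0,0,-0.4],-0.1,-1]]' >/dev/null; python3 o.py
python3 -m pendant '[[[0,0,-0.3],-0.1,-1]]' >/dev/null; python3 o.py
python3 -m pendant '[[[0,0,-0.3],-0.1,-1]]' >/dev/null; python3 o.py
python3 -m pendant '[[[0,0,0],0,-1]]' >/dev/null; python3 o.py
```

```text
>> t 3.45 pos [512.2 -62.6  67.2] yaw 100.44 F [-1.6 -1.9 -5.5] M [-0.221  0.031  0.222] w 9.1 q6 -30.2
   >> t 3.58 pos [512.3 -62.6  67. ] yaw 94.57 F [  0.4  -2.7 -11.1] M [-0.325 -0.159  0.264] w 9.1 q6 -24.3
   >> t 3.70 pos [512.4 -62.6  66.7] yaw 88.71 F [  0.4  -3.1 -12.5] M [-0.435 -0.288  0.271] w 8.9 q6 -18.5
   >> t 3.83 pos [512.6 -62.6  66.4] yaw 82.84 F [  0.9  -2.6 -12.1] M [-0.493 -0.222  0.266] w 9.2 q6 -12.6
   >> t 3.95 pos [512.6 -62.6  66.4] yaw 82.89 F [  0.2  -3.  -11.9] M [-0.439 -0.142 -0.037] w 9.3 q6 -12.7
```

```bash

python3 -m pendant '[[[0,0,-0.6],-0.1,-1]]' >/dev/null; python3 o.py
python3 -m pendant '[[[0,0,-0.3],-0.1,-1]]' >/dev/null; python3 o.py
python3 -m pendant '[[[0,0,-0.3],-0.1,-1]]' >/dev/null; python3 o.py
python3 -m pendant '[[[0,0,-0.3],-0.1,-1]]' >/dev/null; python3 o.py
```

```text
>> t 4.08 pos [512.7 -62.6  66.1] yaw 77.21 F [-1.6 -2.1 -5.5] M [-0.382 -0.025  0.252] w 9.2 q6 -7.0
   >> t 4.20 pos [512.9 -62.6  66. ] yaw 71.47 F [ -0.1  -3.6 -12.3] M [-0.479 -0.293  0.239] w 9.0 q6 -1.3
   >> t 4.33 pos [513.  -62.7  65.7] yaw 65.73 F [ -0.2  -2.4 -12.8] M [-0.464 -0.288  0.194] w 9.3 q6 4.4
   >> t 4.45 pos [513.1 -62.8  65.4] yaw 59.99 F [  0.2  -2.9 -11.3] M [-0.466 -0.272  0.201] w 9.1 q6 10.1
```

```bash

python3 -m pendant '[[[0,0,-0.6],-0.1,-1]]' >/dev/null; python3 o.py
python3 -m pendant '[[[0,0,-0.3],-0.1,-1]]' >/dev/null; python3 o.py
python3 -m pendant '[[[0,0,-0.3],-0.1,-1]]' >/dev/null; python3 o.py
python3 -m pendant '[[[0,0,-0.3],-0.1,-1]]' >/dev/null; python3 o.py
```

```text
>> t 4.58 pos [513.3 -62.8  65.1] yaw 54.25 F [-1.7 -2.4 -6.8] M [-0.465  0.033  0.257] w 9.4 q6 15.8
   >> t 4.70 pos [513.4 -62.9  64.9] yaw 48.51 F [  0.1  -3.5 -11.7] M [-0.537 -0.253  0.231] w 9.4 q6 21.5
   >> t 4.83 pos [513.5 -63.   64.7] yaw 42.77 F [  0.6  -2.9 -11.7] M [-0.543 -0.224  0.267] w 8.6 q6 27.2
   >> t 4.95 pos [513.6 -63.1  64.4] yaw 37.03 F [  0.5  -3.4 -11.1] M [-0.522 -0.14   0.294] w 9.1 q6 32.9
```

```bash

python3 -m pendant '[[[0,0,-0.4],-0.1,-1]]' >/dev/null; python3 o.py
python3 -m pendant '[[[0,0,-0.3],-0.1,-1]]' >/dev/null; python3 o.py
python3 -m pendant '[[[0,0,-0.3],-0.1,-1]]' >/dev/null; python3 o.py
```

```text
>> t 5.08 pos [513.6 -63.2  64.1] yaw 31.30 F [ -0.5  -3.8 -10. ] M [-0.565 -0.052  0.265] w 9.1 q6 38.6
   >> t 5.20 pos [513.7 -63.3  63.9] yaw 25.55 F [ -0.2  -2.9 -11.9] M [-0.595 -0.139  0.301] w 9.2 q6 44.3
   >> t 5.33 pos [513.8 -63.5  63.6] yaw 19.82 F [  0.3  -3.2 -11.8] M [-0.562 -0.143  0.231] w 9.5 q6 50.0
```

```bash

python3 -m pendant '[[[0,0,-0.4],-0.1,-1]]' >/dev/null; python3 o.py
python3 -m pendant '[[[0,0,-0.3],-0.1,-1]]' >/dev/null; python3 o.py
python3 -m pendant '[[[0,0,-0.3],-0.1,-1]]' >/dev/null; python3 o.py
python3 -m pendant '[[[0,0,-0.3],-0.1,-1]]' >/dev/null; python3 o.py
```

```text
>> t 5.45 pos [513.8 -63.6  63.4] yaw 14.08 F [-0.6 -3.1 -9. ] M [-0.51  -0.095  0.213] w 9.1 q6 55.8
   >> t 5.58 pos [513.9 -63.7  63.1] yaw 8.34 F [ -0.2  -2.3 -11.9] M [-0.543 -0.152  0.276] w 9.2 q6 61.5
   >> t 5.70 pos [513.9 -63.8  62.9] yaw 2.60 F [  0.   -4.2 -11.6] M [-0.516 -0.095  0.233] w 9.1 q6 67.2
   >> t 5.83 pos [513.9 -64.   62.6] yaw 356.86 F [  0.2  -3.5 -10.8] M [-0.57  -0.12   0.217] w 9.4 q6 72.9
```

Running torque is still about 0.24, so there is no seat yet after 1.9 rad. I'll carry on.

```bash

python3 -m pendant '[[[0,0,-0.4],-0.1,-1]]' >/dev/null; python3 o.py
python3 -m pendant '[[[0,0,-0.3],-0.1,-1]]' >/dev/null; python3 o.py
python3 -m pendant '[[[0,0,-0.3],-0.1,-1]]' >/dev/null; python3 o.py
python3 -m pendant '[[[0,0,-0.3],-0.1,-1]]' >/dev/null; python3 o.py
```

```text
>> t 5.95 pos [513.9 -64.1  62.3] yaw 351.13 F [ 0.5 -2.6 -9.8] M [-0.537 -0.02   0.26 ] w 8.9 q6 78.6
   >> t 6.08 pos [513.8 -64.3  62.2] yaw 345.39 F [ 0.1 -2.5 -9.9] M [-0.517  0.033  0.293] w 9.2 q6 84.3
   >> t 6.20 pos [513.8 -64.4  62. ] yaw 339.67 F [-0.5 -2.6 -9.5] M [-0.595  0.01   0.312] w 9.0 q6 90.0
   >> t 6.33 pos [513.8 -64.5  61.8] yaw 333.95 F [-0.7 -3.1 -9.6] M [-0.614  0.016  0.333] w 9.1 q6 95.7
```

```bash

python3 -m pendant '[[[0,0,-0.4],-0.1,-1]]' >/dev/null; python3 o.py
python3 -m pendant '[[[0,0,-0.3],-0.1,-1]]' >/dev/null; python3 o.py
```

```text
>> t 6.45 pos [513.7 -64.7  61.7] yaw 328.23 F [-1.2 -2.4 -8.6] M [-0.509  0.11   0.409] w 9.1 q6 101.4
   >> t 6.58 pos [513.6 -64.8  61.5] yaw 322.53 F [-1.5 -3.1 -9.9] M [-0.523  0.033  0.559] w 9.3 q6 107.1
```

```bash

python3 -m pendant '[[[0,0,0],0,-1]]' >/dev/null; python3 o.py
python3 -m pendant '[[[0,0,0],0,-1]]' >/dev/null; python3 o.py
python3 -m pendant '[[[0,0,0],0,-1]]' >/dev/null; python3 o.py
```

```text
>> t 6.70 pos [513.6 -64.8  61.5] yaw 322.70 F [ -0.5  -3.1 -12.6] M [-0.501 -0.18   0.178] w 8.9 q6 106.9
   >> t 6.83 pos [513.6 -64.8  61.6] yaw 322.87 F [ -0.5  -2.6 -10.8] M [-0.472 -0.104  0.125] w 8.9 q6 106.8
   >> t 6.95 pos [513.6 -64.8  61.5] yaw 322.97 F [ -0.6  -2.5 -10.5] M [-0.463 -0.1    0.078] w 9.0 q6 106.7
```

```bash

python3 -m pendant '[[[0,0,-0.2],-0.03,-1]]' >/dev/null; python3 o.py
python3 -m pendant '[[[0,0,0],-0.01,-1]]' >/dev/null; python3 o.py
```

```text
>> t 7.08 pos [513.6 -64.9  61.5] yaw 321.25 F [-1.  -2.2 -8.2] M [-0.445  0.147  0.512] w 9.0 q6 108.4
   >> t 7.20 pos [513.6 -64.8  61.5] yaw 320.67 F [ -0.9  -1.9 -12.1] M [-0.484 -0.129  0.524] w 9.0 q6 109.0
```

Nut C is tight: running torque is 0.52 against a baseline of about 0.245. I'll release it and go to its diagonal, A.

```bash

python3 -m pendant '[[[0,0,0],0,0],[[0,0,0],0,0],[[0,0,0],0,0],[[0,0,36],0,0],[[0,0,36],0.1,0],[[5,9.3,0],0.185,0],[[5.8,9.3,0],0.185,0],[[5.8,9.3,0],0.185,0],[[5.8,9.3,0],0.185,0],[[5.8,9.3,0],0.185,0],[[5.8,9.3,0],0.185,0],[[5.8,9.3,0],0.185,0]]' >/dev/null; python3 o.py
python3 -m pendant '[[[5.8,9.3,0],0.185,0],[[5.8,9.3,0],0.185,0],[[5.8,9.3,0],0.185,0],[[5.8,9.3,0],0.185,0],[[0,0,0],0.185,0],[[0,0,0],0.185,0],[[0,0,0],0.185,0],[[0,0,0],0.185,0],[[0,0,0],0.185,0],[[0,0,0],0.185,0],[[0,0,0],0.185,0],[[0,0,0],0.185,0]]' >/dev/null; python3 o.py
python3 -m pendant '[[[0,0,0],0.185,0],[[0,0,0],0.185,0],[[0,0,0],0.1,0],[[0,0,0],0,0]]' >/dev/null; python3 o.py
python3 - <<'E'
from m import *
im,P=snap('wrist'); measure(P,im,None,.064)
im,P=snap('top'); measure(P,im,(180,290,260,370))
E
```

```text
>> t 8.70 pos [558.    2.8 142.7] yaw 41.81 F [-0.9 -0.7 -0.5] M [-0.075 -0.017  0.008] w 42.6 q6 36.1
   >> t 10.20 pos [584.   43.8 147.9] yaw 170.73 F [-0.1 -0.6  0.1] M [-0.009 -0.    -0.019] w 42.8 q6 -88.4
   >> t 10.70 pos [584.5  44.3 149.5] yaw 198.15 F [-0.7 -0.4  0.4] M [ 0.047  0.006 -0.02 ] w 42.7 q6 -115.7
wing px [113  26  83  73] n 2234 c [513.1 -63. ] mean [512.7 -61.6] ang 146.2 size [12.  42.2] ztop 84.9
wing px [280  54  86  51] n 2114 c [494.7  18.9] mean [494.7  19. ] ang 127.5 size [11.1 42. ] ztop 89.9
wing px [632  97   8  18] n 74 c [452.9 185. ] mean [452.8 185.6] ang 28.8 size [8.9 4. ] ztop 66.6
wing px [134 187  47  81] n 1638 c [594.5 -44.5] mean [593.3 -43.6] ang 179.3 size [11.6 41.7] ztop 90.2
wing px [293 199  29  81] n 1445 c [576.2  37.2] mean [575.   36.9] ang 15.2 size [41.6 11. ] ztop 88.8
wing px [324 192  13  24] n 127 c [594.7 -44.8] mean [594.3 -44.8] ang 179.0 size [ 9.5 41.2] ztop 91.7
wing px [334 236  16  22] n 124 c [512.8 -63.5] mean [512.9 -63.7] ang 147.5 size [10.9 41.4] ztop 86.4
wing px [290 248  18  18] n 40 c [492.8  14.9] mean [498.   10.3] ang 133.7 size [10.3 39.1] ztop 90.8
```

```bash
python3 -m pendant '[[[-8,-7,-15],-0.048,0],[[0,0,-24],0,0],[[0,0,-24],0,0],[[0,0,-15],0,0],[[0,0,0],0,0]]' 100 >/dev/null; python3 o.py
python3 -m pendant '[[[0,0,0],0,0]]' >/dev/null; python3 o.py
```

```text
>> t 11.43 pos [576.9  37.2  70.5] yaw 194.76 F [0.1 0.5 0.3] M [-0.034  0.011  0.022] w 42.7 q6 -113.2
   >> t 11.55 pos [577.3  37.2  71.2] yaw 194.74 F [-0.2 -0.2 -0.8] M [-0.035  0.014  0.042] w 42.9 q6 -113.2
```

```bash
python3 -m pendant '[[[-0.8,0,-11],0.01,0],[[0,0,0],0,0],[[0,0,0],0,-0.6],[[0,0,0],0,-1],[[0,0,0],0,-1],[[0,0,0],0,-1],[[0,0,0],0,-1]]' 100 >/dev/null; python3 o.py
for i in 1; do python3 -m pendant '[[[0,0,-0.5],-0.1,-1],[[0,0,-0.3],-0.1,-1]]' >/dev/null; python3 o.py; done
python3 -m pendant '[[[0,0,-0.3],-0.1,-1]]' >/dev/null; python3 o.py
python3 -m pendant '[[[0,0,-0.3],-0.1,-1]]' >/dev/null; python3 o.py
python3 -m pendant '[[[0,0,-0.3],-0.1,-1]]' >/dev/null; python3 o.py
```

```text
>> t 12.43 pos [577.2  36.8  61.3] yaw 195.34 F [-0.2 -1.2  0.2] M [-0.168  0.026  0.001] w 10.9 q6 -113.8
   >> t 12.68 pos [577.2  36.6  60.8] yaw 183.62 F [-1.2 -1.2 -0.7] M [-0.236  0.143  0.248] w 11.0 q6 -102.0
   >> t 12.80 pos [577.2  36.4  60.5] yaw 177.73 F [ 0.5 -2.   0.8] M [-0.268  0.038  0.205] w 11.1 q6 -96.1
   >> t 12.93 pos [577.2  36.3  60.3] yaw 171.83 F [-0.9 -2.6  0.8] M [-0.282  0.129  0.195] w 10.9 q6 -90.2
   >> t 13.05 pos [577.2  36.1  60. ] yaw 165.93 F [-0.9 -1.4  1.1] M [-0.182  0.126  0.178] w 10.9 q6 -84.3
```

A better grip this time, with the full 11 mm between the pads. Baseline is about 0.2.

```bash

python3 -m pendant '[[[0,0,-0.3],-0.1,-1]]' >/dev/null; python3 o.py
python3 -m pendant '[[[0,0,-0.3],-0.1,-1]]' >/dev/null; python3 o.py
python3 -m pendant '[[[0,0,-0.3],-0.1,-1]]' >/dev/null; python3 o.py
python3 -m pendant '[[[0,0,-0.3],-0.1,-1]]' >/dev/null; python3 o.py
```

```text
>> t 13.18 pos [577.2  36.   59.7] yaw 160.03 F [-0.5 -1.3  0.1] M [-0.255  0.115  0.189] w 11.0 q6 -78.3
   >> t 13.30 pos [577.1  35.9  59.5] yaw 154.14 F [-0.9 -1.2  0.5] M [-0.215  0.086  0.194] w 11.0 q6 -72.4
   >> t 13.43 pos [577.   35.7  59.2] yaw 148.24 F [-0.5 -2.2  1. ] M [-0.18   0.142  0.213] w 11.1 q6 -66.4
   >> t 13.55 pos [577.   35.6  59. ] yaw 142.34 F [-0.7 -1.4  1.1] M [-0.219  0.148  0.235] w 11.2 q6 -60.5
```

```bash

python3 -m pendant '[[[0,0,-0.3],-0.1,-1]]' >/dev/null; python3 o.py
python3 -m pendant '[[[0,0,-0.3],-0.1,-1]]' >/dev/null; python3 o.py
```

```text
>> t 13.68 pos [576.9  35.5  58.7] yaw 136.45 F [-0.2 -2.2  0.4] M [-0.161  0.147  0.237] w 11.0 q6 -54.6
   >> t 13.80 pos [576.8  35.4  58.5] yaw 130.55 F [-0.5 -0.9  1. ] M [-0.16   0.157  0.247] w 11.0 q6 -48.6
```

```bash

python3 -m pendant '[[[0,0,-0.3],-0.1,-1]]' >/dev/null; python3 o.py
python3 -m pendant '[[[0,0,-0.3],-0.1,-1]]' >/dev/null; python3 o.py
python3 -m pendant '[[[0,0,-0.3],-0.1,-1]]' >/dev/null; python3 o.py
```

```text
>> t 13.93 pos [576.7  35.3  58.3] yaw 124.66 F [-1.3 -1.   0.9] M [-0.107  0.185  0.268] w 11.1 q6 -42.7
   >> t 14.05 pos [576.5  35.2  58. ] yaw 118.77 F [-2.2 -1.4  1.7] M [-0.129  0.198  0.317] w 11.0 q6 -36.8
   >> t 14.18 pos [576.4  35.2  57.9] yaw 112.89 F [-1.6 -1.   2.2] M [-0.136  0.216  0.289] w 10.9 q6 -30.9
```

```bash

python3 -m pendant '[[[0,0,-0.3],-0.1,-1]]' >/dev/null; python3 o.py
python3 -m pendant '[[[0,0,-0.3],-0.1,-1]]' >/dev/null; python3 o.py
```

```text
>> t 14.30 pos [576.3  35.1  57.7] yaw 107.01 F [-1.4 -1.2  2.5] M [-0.178  0.201  0.417] w 11.2 q6 -24.9
   >> t 14.43 pos [576.2  35.1  57.6] yaw 101.15 F [-1.8 -0.7  2.4] M [-0.109  0.227  0.487] w 11.2 q6 -19.0
```

Nut A is at +0.28, matching C. Next is B.

```bash

python3 -m pendant '[[[0,0,0],0,0],[[0,0,0],0,0],[[0,0,0],0,0],[[0,0,33],0,0],[[0,0,33],0.1,0],[[2.3,-10,0],0.16,0],[[2.3,-10,0],0.16,0],[[2.3,-10,0],0.16,0],[[2.3,-10,0],0.16,0],[[2.3,-10,0],0.16,0],[[2.3,-10,0],0.16,0],[[2.3,-10,0],0.16,0]]' >/dev/null; python3 o.py
python3 -m pendant '[[[2.3,-10,0],0.1,0],[[0,0,0],0,0],[[0,0,0],0,0]]' >/dev/null; python3 o.py
python3 - <<'E'
from m import *
im,P=snap('wrist'); measure(P,im,None,.064)
E
```

```text
>> t 15.93 pos [592.8 -35.9 126.3] yaw 174.03 F [ 0.1 -0.5 -0.3] M [ 0.012 -0.094 -0.063] w 42.9 q6 -99.0
   >> t 16.30 pos [595.1 -46.4 126.2] yaw 179.89 F [-0.1 -0.   0.1] M [ 0.026 -0.049 -0.008] w 42.8 q6 -105.8
wing px [413  14 107  84] n 2952 c [495.1  18.6] mean [494.7  18.2] ang 127.6 size [11.3 41.7] ztop 89.8
wing px [245  56  65  93] n 2438 c [513.3 -63. ] mean [512.7 -62.4] ang 147.3 size [11.1 42. ] ztop 85.0
wing px [432 211  96  47] n 1941 c [576.2  37. ] mean [575.5  36.2] ang 104.6 size [11.3 42. ] ztop 84.6
wing px [303 227  31  90] n 1718 c [594.7 -44.5] mean [593.2 -44.5] ang 178.7 size [11.  41.7] ztop 90.3
```

```bash
python3 -m pendant '[[[-0.5,1.8,-20],-0.014,0],[[0,0,-24],0,0],[[0,0,-15],0,0],[[0,0,0],0,0],[[0,0,0],0,0]]' 100 >/dev/null; python3 o.py
```

```text
>> t 16.98 pos [595.1 -43.   67.1] yaw 178.95 F [0.6 0.  0.2] M [ 0.011 -0.018  0.008] w 42.6 q6 -104.6
```

```bash
python3 -m pendant '[[[-0.5,-1.5,-5],0,0],[[0,0,0],0,0],[[0,0,0],0,-0.6],[[0,0,0],0,-1],[[0,0,0],0,-1],[[0,0,0],0,-1],[[0,0,0],0,-1]]' 100 >/dev/null; python3 o.py
python3 -m pendant '[[[0,0,-0.5],-0.1,-1],[[0,0,-0.3],-0.1,-1]]' >/dev/null; python3 o.py
python3 -m pendant '[[[0,0,-0.3],-0.1,-1]]' >/dev/null; python3 o.py
python3 -m pendant '[[[0,0,-0.3],-0.1,-1]]' >/dev/null; python3 o.py
python3 -m pendant '[[[0,0,-0.3],-0.1,-1]]' >/dev/null; python3 o.py
python3 -m pendant '[[[0,0,-0.3],-0.1,-1]]' >/dev/null; python3 o.py
```

```text
>> t 17.85 pos [595.2 -45.5  63.7] yaw 178.93 F [-0.5 -1.   0.9] M [-0.146  0.086 -0.016] w 10.9 q6 -104.8
   >> t 18.10 pos [595.2 -45.6  63.3] yaw 167.21 F [-0.9 -1.8 -0.4] M [-0.326  0.116  0.228] w 10.7 q6 -92.9
   >> t 18.23 pos [595.2 -45.7  63. ] yaw 161.31 F [-0.4 -1.6  1. ] M [-0.231  0.197  0.189] w 10.7 q6 -86.9
   >> t 18.35 pos [595.2 -45.8  62.7] yaw 155.42 F [-1.4 -1.1  0.8] M [-0.227  0.177  0.177] w 10.6 q6 -80.9
   >> t 18.48 pos [595.1 -45.9  62.5] yaw 149.51 F [-0.9 -0.9  1.6] M [-0.174  0.196  0.213] w 10.4 q6 -74.9
   >> t 18.60 pos [595.1 -46.   62.2] yaw 143.61 F [-0.9 -1.3  1.4] M [-0.2    0.158  0.182] w 10.3 q6 -68.9
```

```bash

python3 -m pendant '[[[0,0,-0.3],-0.1,-1]]' >/dev/null; python3 o.py
python3 -m pendant '[[[0,0,-0.3],-0.1,-1]]' >/dev/null; python3 o.py
python3 -m pendant '[[[0,0,-0.3],-0.1,-1]]' >/dev/null; python3 o.py
python3 -m pendant '[[[0,0,-0.3],-0.1,-1]]' >/dev/null; python3 o.py
```

```text
>> t 18.73 pos [595.  -46.1  62. ] yaw 137.71 F [-1.4 -1.6  1.3] M [-0.232  0.2    0.214] w 10.5 q6 -63.0
   >> t 18.85 pos [595.  -46.1  61.7] yaw 131.81 F [-2.  -1.5  0.8] M [-0.217  0.131  0.194] w 10.4 q6 -57.0
   >> t 18.98 pos [594.9 -46.2  61.4] yaw 125.91 F [-0.8 -1.3  1.9] M [-0.209  0.112  0.195] w 10.7 q6 -51.0
   >> t 19.10 pos [594.9 -46.2  61.2] yaw 120.01 F [-1.5 -1.   1.6] M [-0.2    0.145  0.173] w 10.4 q6 -45.1
```

```bash

python3 -m pendant '[[[0,0,-0.3],-0.1,-1]]' >/dev/null; python3 o.py
python3 -m pendant '[[[0,0,-0.3],-0.1,-1]]' >/dev/null; python3 o.py
```

```text
>> t 19.23 pos [594.8 -46.2  60.9] yaw 114.11 F [-1.7 -1.5  1.9] M [-0.148  0.195  0.153] w 10.4 q6 -39.2
   >> t 19.35 pos [594.7 -46.3  60.7] yaw 108.21 F [-0.9 -1.3  0. ] M [-0.177  0.215  0.195] w 10.7 q6 -33.2
```

```bash

python3 -m pendant '[[[0,0,-0.3],-0.1,-1]]' >/dev/null; python3 o.py
python3 -m pendant '[[[0,0,-0.3],-0.1,-1]]' >/dev/null; python3 o.py
python3 -m pendant '[[[0,0,-0.3],-0.1,-1]]' >/dev/null; python3 o.py
python3 -m pendant '[[[0,0,-0.3],-0.1,-1]]' >/dev/null; python3 o.py
```

```text
>> t 19.48 pos [594.6 -46.3  60.4] yaw 102.31 F [-1.  -1.8  1.9] M [-0.137  0.111  0.177] w 10.8 q6 -27.3
   >> t 19.60 pos [594.5 -46.3  60.1] yaw 96.42 F [-1.6 -1.   1.5] M [-0.155  0.17   0.153] w 10.4 q6 -21.4
   >> t 19.73 pos [594.4 -46.3  59.8] yaw 90.52 F [-0.9 -0.1  1. ] M [-0.178  0.133  0.159] w 10.6 q6 -15.5
   >> t 19.85 pos [594.4 -46.3  59.6] yaw 84.62 F [-1.6 -0.7  0.7] M [-0.236  0.195  0.164] w 10.9 q6 -9.6
```

Baseline is about 0.17, with no seat yet at 1.65 rad.

```bash

python3 -m pendant '[[[0,0,-0.3],-0.1,-1]]' >/dev/null; python3 o.py
python3 -m pendant '[[[0,0,-0.3],-0.1,-1]]' >/dev/null; python3 o.py
python3 -m pendant '[[[0,0,-0.3],-0.1,-1]]' >/dev/null; python3 o.py
python3 -m pendant '[[[0,0,-0.3],-0.1,-1]]' >/dev/null; python3 o.py
```

```text
>> t 19.98 pos [594.3 -46.3  59.3] yaw 78.72 F [-0.5 -1.1  1.8] M [-0.158  0.138  0.2  ] w 10.7 q6 -3.7
   >> t 20.10 pos [594.2 -46.3  59.1] yaw 72.83 F [-1.1 -1.   1.5] M [-0.238  0.146  0.171] w 10.7 q6 2.2
   >> t 20.23 pos [594.1 -46.3  58.9] yaw 66.93 F [-1.6 -0.2  2.4] M [-0.15   0.169  0.157] w 10.7 q6 8.0
   >> t 20.35 pos [594.  -46.2  58.7] yaw 61.04 F [-2.2 -0.9  2.4] M [-0.147  0.215  0.281] w 10.6 q6 13.9
```

```bash

python3 -m pendant '[[[0,0,-0.3],-0.1,-1]]' >/dev/null; python3 o.py
python3 -m pendant '[[[0,0,-0.3],-0.1,-1]]' >/dev/null; python3 o.py
```

```text
>> t 20.48 pos [594.  -46.2  58.6] yaw 55.16 F [-0.6 -0.7  2.1] M [-0.129  0.241  0.359] w 10.5 q6 19.7
   >> t 20.60 pos [593.9 -46.1  58.4] yaw 49.28 F [-0.6 -1.5  1.6] M [-0.116  0.217  0.375] w 10.4 q6 25.6
```

B is at +0.2. Next is D.

```bash

python3 -m pendant '[[[0,0,0],0,0],[[0,0,0],0,0],[[0,0,0],0,0],[[0,0,33],0,0],[[0,0,33],0.1,0],[[-12.4,8,0],0.16,0],[[-12.4,8,0],0.16,0],[[-12.4,8,0],0.16,0],[[-12.4,8,0],0.16,0],[[-12.4,8,0],0.16,0],[[-12.4,8,0],0.16,0],[[-12.4,8,0],0.16,0]]' >/dev/null; python3 o.py
python3 -m pendant '[[[-11,7,0],0.1,0],[[0,0,0],0,0],[[0,0,0],0,0]]' >/dev/null; python3 o.py
python3 - <<'E'
from m import *
im,P=snap('wrist'); measure(P,im,None,.064)
im,P=snap('top'); measure(P,im,(180,290,260,370))
E
```

```text
>> t 22.10 pos [505.   11.8 126.5] yaw 122.06 F [-0.   0.8 -0.6] M [-0.023 -0.035  0.025] w 42.7 q6 -43.3
   >> t 22.48 pos [493.6  19.2 126.9] yaw 128.01 F [ 0.6  0.1 -0.1] M [-0.034 -0.035 -0.016] w 42.7 q6 -48.7
wing px [301 229  31  89] n 1699 c [494.2  19.7] mean [493.3  20.7] ang 127.5 size [10.9 41.5] ztop 89.8
wing px [423 289  61  81] n 1539 c [575.9  37.8] mean [574.2  39.6] ang 104.5 size [11.7 41.7] ztop 84.6
wing px [251 362  26  64] n 639 c [517.7 -65. ] mean [520.4 -64.9] ang 138.0 size [10.7 29.8] ztop 84.6
wing px [346 414  43  31] n 418 c [585.8 -48.3] mean [586.1 -47.2] ang 51.6 size [24.4  4.1] ztop 81.8
wing px [337 206   4   7] n 15 c [584.7 -59.9] mean [584.7 -59.8] ang 169.7 size [5.8 8.5] ztop 85.7
wing px [334 236  15  22] n 119 c [512.8 -63.6] mean [512.8 -63.9] ang 149.8 size [10.8 41.4] ztop 86.3
```

D is at (494.4,19.0), yaw 127.5.

```bash
python3 -m pendant '[[[0.6,-0.3,-20],-0.008,0],[[0,0,-24],0,0],[[0,0,-15],0,0],[[0,0,0],0,0],[[0,0,0],0,0]]' 100 >/dev/null; python3 o.py
```

```text
>> t 23.20 pos [496.4  17.6  66.7] yaw 127.26 F [0.  0.3 0.3] M [-0.002  0.002 -0.016] w 43.0 q6 -47.8
```

```bash
python3 -m pendant '[[[-2,1.3,-6],0,0],[[0,0,0],0,0],[[0,0,0],0,-0.6],[[0,0,0],0,-1],[[0,0,0],0,-1],[[0,0,0],0,-1],[[0,0,0],0,-1]]' 100 >/dev/null; python3 o.py
python3 -m pendant '[[[0,0,-0.5],-0.1,-1],[[0,0,-0.3],-0.1,-1]]' >/dev/null; python3 o.py
python3 -m pendant '[[[0,0,-0.3],-0.1,-1]]' >/dev/null; python3 o.py
python3 -m pendant '[[[0,0,-0.3],-0.1,-1]]' >/dev/null; python3 o.py
python3 -m pendant '[[[0,0,-0.3],-0.1,-1]]' >/dev/null; python3 o.py
python3 -m pendant '[[[0,0,-0.3],-0.1,-1]]' >/dev/null; python3 o.py
```

```text
>> t 24.07 pos [493.7  18.1  62. ] yaw 127.29 F [-0.8 -0.5 -0.8] M [-0.115  0.119 -0.004] w 11.0 q6 -47.7
   >> t 24.32 pos [493.8  18.2  61.5] yaw 115.57 F [-0.6 -0.6 -0.2] M [-0.087  0.108  0.179] w 11.1 q6 -35.8
   >> t 24.45 pos [493.8  18.2  61.3] yaw 109.68 F [-0.7 -0.4 -0.4] M [-0.098  0.12   0.227] w 11.0 q6 -29.8
   >> t 24.57 pos [493.9  18.2  61. ] yaw 103.78 F [-0.9 -1.7 -0.2] M [-0.106  0.085  0.145] w 11.5 q6 -23.9
   >> t 24.70 pos [493.9  18.2  60.8] yaw 97.89 F [-0.1 -0.9 -0.2] M [-0.1    0.105  0.177] w 10.9 q6 -17.9
   >> t 24.82 pos [493.9  18.2  60.5] yaw 91.99 F [-0.8 -0.9 -0.2] M [-0.135  0.126  0.208] w 11.4 q6 -12.0
```

```bash

python3 -m pendant '[[[0,0,-0.3],-0.1,-1]]' >/dev/null; python3 o.py
python3 -m pendant '[[[0,0,-0.3],-0.1,-1]]' >/dev/null; python3 o.py
python3 -m pendant '[[[0,0,-0.3],-0.1,-1]]' >/dev/null; python3 o.py
python3 -m pendant '[[[0,0,-0.3],-0.1,-1]]' >/dev/null; python3 o.py
```

```text
>> t 24.95 pos [493.9  18.2  60.2] yaw 86.10 F [-1.5 -0.7 -0.2] M [-0.085  0.118  0.205] w 11.0 q6 -6.1
   >> t 25.07 pos [494.   18.2  60. ] yaw 80.20 F [-1.2 -1.   1. ] M [-0.159  0.119  0.214] w 10.9 q6 -0.2
   >> t 25.20 pos [494.   18.2  59.7] yaw 74.31 F [-0.8 -0.8  1.6] M [-0.133  0.134  0.148] w 10.9 q6 5.6
   >> t 25.32 pos [494.   18.2  59.5] yaw 68.41 F [-1.3 -0.3  0.1] M [-0.129  0.107  0.236] w 10.8 q6 11.5
```

```bash

python3 -m pendant '[[[0,0,-0.3],-0.1,-1]]' >/dev/null; python3 o.py
python3 -m pendant '[[[0,0,-0.3],-0.1,-1]]' >/dev/null; python3 o.py
```

```text
>> t 25.45 pos [494.   18.2  59.2] yaw 62.53 F [-1.  -0.3  0.9] M [-0.109  0.126  0.193] w 11.1 q6 17.3
   >> t 25.57 pos [494.1  18.1  58.9] yaw 56.63 F [-1.  -0.6  0.1] M [-0.109  0.142  0.228] w 11.0 q6 23.1
```

```bash

python3 -m pendant '[[[0,0,-0.3],-0.1,-1]]' >/dev/null; python3 o.py
python3 -m pendant '[[[0,0,-0.3],-0.1,-1]]' >/dev/null; python3 o.py
python3 -m pendant '[[[0,0,-0.3],-0.1,-1]]' >/dev/null; python3 o.py
```

```text
>> t 25.70 pos [494.1  18.1  58.6] yaw 50.74 F [-0.  -0.7  0.8] M [-0.11   0.123  0.188] w 11.1 q6 28.9
   >> t 25.82 pos [494.1  18.1  58.4] yaw 44.84 F [-0.1 -0.7  0.6] M [-0.113  0.168  0.144] w 11.0 q6 34.7
   >> t 25.95 pos [494.2  18.1  58.1] yaw 38.95 F [-0.2 -0.6  0.9] M [-0.133  0.139  0.173] w 11.0 q6 40.5
```

```bash

python3 -m pendant '[[[0,0,-0.3],-0.1,-1]]' >/dev/null; python3 o.py
python3 -m pendant '[[[0,0,-0.3],-0.1,-1]]' >/dev/null; python3 o.py
python3 -m pendant '[[[0,0,-0.3],-0.1,-1]]' >/dev/null; python3 o.py
```

```text
>> t 26.07 pos [494.2  18.   57.9] yaw 33.05 F [-0.6 -0.9 -0.3] M [-0.2    0.12   0.161] w 10.9 q6 46.3
   >> t 26.20 pos [494.2  18.   57.6] yaw 27.16 F [-1.3 -1.   2.3] M [-0.123  0.232  0.221] w 10.9 q6 52.1
   >> t 26.32 pos [494.2  18.   57.5] yaw 21.28 F [-1.2 -0.7  2.5] M [-0.216  0.201  0.285] w 11.2 q6 57.8
```

```bash

python3 -m pendant '[[[0,0,-0.3],-0.1,-1]]' >/dev/null; python3 o.py
python3 -m pendant '[[[0,0,-0.2],-0.07,-1]]' >/dev/null; python3 o.py
```

```text
>> t 26.45 pos [494.2  18.   57.4] yaw 15.40 F [-1.6 -1.5  1.1] M [-0.095  0.206  0.314] w 11.1 q6 63.5
   >> t 26.57 pos [494.2  17.9  57.3] yaw 11.29 F [-0.7 -0.3  1.4] M [-0.088  0.227  0.366] w 11.4 q6 67.6
```

```bash

python3 -m pendant '[[[0,0,-0.1],-0.04,-1]]' >/dev/null; python3 o.py
python3 -m pendant '[[[0,0,0],0,0],[[0,0,0],0,0],[[0,0,0],0,0],[[0,0,35],0,0],[[0,0,35],0,0],[[3,-2,30],0.1,0],[[3,-2,30],0.17,0],[[-10,0,30],0.17,0],[[-10,0,10],0.17,0],[[-10,0,0],0.17,0],[[0,0,0],0.17,0],[[0,0,0],0,0]]' >/dev/null; python3 o.py
python3 -m pendant '[[[0,0,0],0.17,0],[[0,0,0],0.17,0],[[0,0,0],0.17,0],[[0,0,0],0.17,0],[[0,0,0],0.1,0],[[0,0,0],0,0],[[0,0,0],0,0]]' >/dev/null; python3 o.py
python3 - <<'E'
from m import *
im,P=snap('wrist'); cv2.imwrite('pics/w3.png',im[:,:,::-1]); measure(P,im,None,.064)
im,P=snap('side'); cv2.imwrite('pics/s3.png',im[:,:,::-1])
E
```

```text
>> t 26.70 pos [494.2  17.9  57.3] yaw 8.96 F [-0.6 -0.2  0.7] M [-0.103  0.161  0.394] w 11.5 q6 69.8
   >> t 28.20 pos [469.   14.4 233.7] yaw 65.26 F [ 0.2  0.1 -0.4] M [-0.01  -0.005 -0.017] w 42.7 q6 13.0
   >> t 29.07 pos [469.2  14.5 233.1] yaw 109.81 F [-0.1  0.1 -0.1] M [0.02  0.007 0.035] w 42.9 q6 -31.7
wing px [438 203  30  57] n 773 c [575.8  37.7] mean [574.9  38.5] ang 104.2 size [10.8 41.6] ztop 84.8
wing px [321 207  55  25] n 768 c [494.4  19.2] mean [493.9  19.9] ang 12.7 size [41.8 11.3] ztop 84.9
wing px [315 288  37  49] n 614 c [512.5 -62.3] mean [512. -61.] ang 147.6 size [11.1 41.2] ztop 84.8
wing px [411 303  45  37] n 551 c [596.7 -41. ] mean [595.9 -40.2] ang 51.3 size [34.2 11.5] ztop 84.7
```

View pics/w3.png

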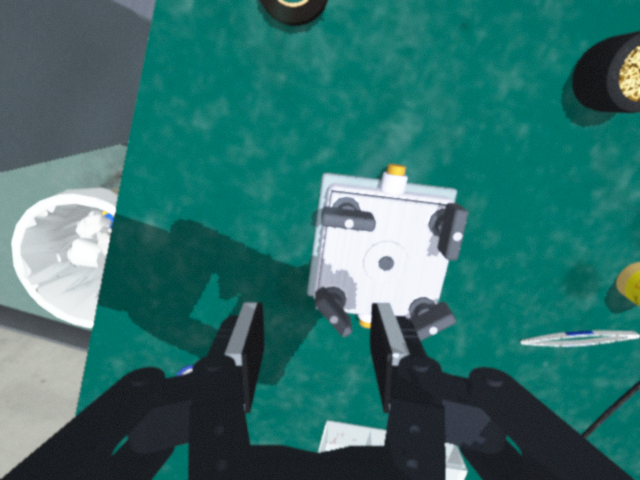

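View pics/s3.png

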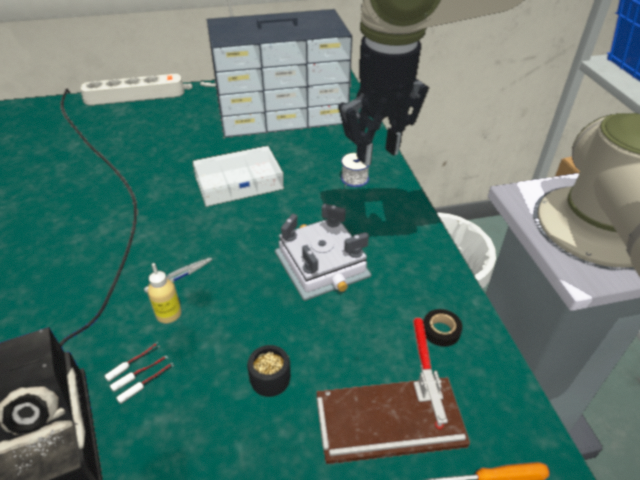

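All four wing tops now stand at 84.7 to 84.9 mm, so the plate is level. The tape at (443,327), the spool at (355,170) and the cup at (268,370) haven't moved in the side view, and the gripper is clear.

```bash
python3 -c "
from rig import ticket; print(ticket.close_job())"
```

```text
the job is handed in; nothing more can be done
None
```

The job is handed in: all four wing nuts are tightened in cross order and the plate sits level, at about 29 s of robot time. I did the nut at (513,-63) mm first, then its diagonal at (576,37), then (595,-45) and (494,19).

| Nut, in order turned (world x, y in mm) | Turn at the gripper | Stopped at, above running torque |
|---|---|---|
| 1st (513, -63) | about 146° | 0.27 N m |
| 2nd (576, 37) | about 94° | 0.28 N m |
| 3rd (595, -45) | about 130° | 0.20 N m |
| 4th (494, 19) | about 118° | 0.21 N m |

**Last checks:** All four wing tops stand at 84.7 to 84.9 mm, so the plate is even. The gripper was clear, and the tape, spool and cup looked unmoved in the side view.

**What fell short or disagreed:**
- The first two nuts ended a little over the 0.2 N m target, though well below the 0.46 that crushes the gasket.
- The first nut was gripped near the top of its wing, so its torque readings were noisier.
- The camera shows the wings turned about 2 to 7° less than the gripper did (most on the first nut), which I put down to give in the grip.
- I did not re-feel the earlier nuts after tightening the last one. Their final state rests on the level heights and on wing angles that held steady to within about 1.5° in the wrist views.

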